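# Free two staining pots that dried stuck together

### The arm

A 6-joint arm with a two-finger parallel gripper is mounted at the origin on the work surface. World frame = base frame: x ahead of the robot, y to its left, z up, the work surface at z = 0. Lengths are in m, angles in rad, forces in N, time in s.
With the tool pointing down it reaches from about 0.25 to 0.775 m from the base axis. Payload 4 kg.
Tool frame: the origin (TCP) lies midway between the tips of the shut fingers; the grasp point (between the pads) lies 19 mm behind it; z points along the fingers, x is the direction in which the jaws open and shut, and the axes are right-handed (so a half turn about z gives the same grasp; the last joint's range is limited). The gripper opens to 94 mm and grips with 3 to 60 N. Pads are 16 mm wide; open, the fingers measure 119 mm over their backs; the gripper's body (75 mm by 177 mm) begins 78 mm behind the grasp point.
Start: joints at [-1.306, 0.087, 1.371, -0, 1.684, -0.103], TCP at [0.198, -0.513, 0.167] pointing down, gripper open.
Joint ranges: [-3.1, 3.1], [-0.76, 2.03], [0.27, 2.55], [-1.08, 4.22], [0.17, 2.65], [-2.57, 2.57]. Speed limits (rad/s): [2.79, 2.79, 3.14, 3.14, 3.14, 3.14].

### API

Orientations are given as [roll, pitch, yaw] about the fixed x, y, z axes, in that order (R = Rz(yaw) Ry(pitch) Rx(roll)).
In Python, from bench import robot, eyes, close_job gives the robot as it stands.
- The arm moves only by the shell command python3 -m jog 'ROWS'. ROWS is JSON, a list of rows, each a list of 3 entries, a list of its own where there are three numbers: the turn, a rotation vector about the tool's x, y, z in degrees, then the shift along the tool's x, y, z in mm, then the closure, from -1 (fully open) to 1 (shut). In form: [[[wx, wy, wz], [x, y, z], claw], ...]. A call has 1 to 5 rows; each row is the pose to reach, as a shift and turn from the pose commanded when the call began, along the tool's axes at that moment; what a row does not reach only later rows make up. A row lasts 1/10 s, in which the tool goes at most 50 mm and 8.59 degrees, less where a joint would pass 70% of its speed; a pose out of reach is approached as far as the arm can. A call with a gripper value outside its range is refused whole. The fingers move at their own pace and stop on an object; the grip force is fixed at half the most. Time passes only in rows, so rows that repeat a pose let the fingers close. It gives the time, the measured TCP pose, the force and the opening at its end, in the units of the state.
- robot.get_obs(): the state, without advancing time (a new reading comes with each control period).
- eyes.snapshot(name): name is "scene" or "top" or "wrist"; returns (picture, depth): 480x640x3 uint8, red, green, blue; 480x640 float32, m along the optical axis (not along the pixel's ray), 0 where there is no reading.
- eyes.camera_params(name): a dict with "mtx" (3x3 intrinsics, pixels), "world_to_cam" (4x4, takes a point from world to camera coordinates). Camera axes: x right, y up, looking along -z (the intrinsics and any distortion apply to the point x, -y, -z); pixel columns grow to the right and rows downward; lengths in m; the calibration is good to about 2 mm. A picture is of the moment at which its call begins: read the wrist's pose just before it. camera_params takes no time and is no camera call; for the wrist camera it gives the pose at the moment of the call.
- close_job(): hands the job in, once; it reports no verdict.
The state is a dict: "time": time; "joint_positions": joint angles; "qvel": joint speeds; "joint_torque": joint torques, N m; "tool_pos": TCP position; "ee_rot": TCP orientation; "wrist_force": force on the tool from outside, world axes, zero at the start; "wrist_torque": the same for the moment, N m; "width": finger opening in m.
Only numpy, scipy, OpenCV 4.12 (cv2) and the standard library are available. Lean on these libraries where they do the work, as an engineer would, in place of code of your own. Each camera call takes 0.05 s, during which the arm holds its last target. There are 200 camera calls.

### The job

The lilac staining pot was set to drain upside down over the white one because the brown dropper bottle had been left in a place of the draining rack, and now the two pots are stuck together. Stand the brown bottle upright in the empty half of the steel tray with the other bottles, lift the lilac pot off without pulling the white pot up out of its place (it comes free if you keep twisting it back and forth while easing it up), and seat it upside down and flat in the place the bottle took up. Set both down rather than dropping them, and leave the white pot, the green pot and the other two bottles where they are.

Things in the scene. Friction and masses are not known exactly. Their poses are not given: they have to be found in the camera images.
- rack: White plastic draining rack, fixed: base 112 mm (x) by 330 mm (y), three square places in a row along its y. Origin: centre of its underside on the bench, z up. One place holds the nested lilac and white pots, one the green pot, one the brown bottle; which is which varies. A pot's square flange goes into a place with 3 mm to spare each side and can then turn only about 0.08 rad.
- place0 (a point): Centre of the floor of the rack's place at its -y end, 100 mm from the next. Each place: a ribbed floor 12 mm above the bench in a square fence 76 x 76 mm inside, 10 mm high, its sides along the rack's x and y.
- place1 (a point): Centre of the floor of the rack's middle place, like the others.
- place2 (a point): Centre of the floor of the rack's place at its +y end, like the others.
- outer_pot: Lilac plastic staining pot, upside down, 60 g, 80 mm tall: on top a straight round foot, 42 mm in diameter and 24 mm tall, then a taper out to 64 mm at the mouth with a square flange 70 x 70 x 4 mm. Origin: centre of the mouth's plane (lowest face); z up; x, y square to the flange's sides. Nested over the white pot, mouth 40 mm above the white one's, turned to it by up to 0.6 rad.
- outer_top (a point): Centre of the lilac pot's flat top (its base), 80 mm above its origin; at the start 132 mm above the bench. Grip the foot just below it. The close taper grips the white pot for the first 11 mm of lift: a straight pull carries the white pot along. It lets go while being turned: swing about 0.45 rad either way (resists 0.06 N m), rising about 3 mm a swing.
- inner_pot: White staining pot under the lilac one, same shape and size, 60 to 80 g, upside down in a place of the rack. The fence round its square flange keeps it from turning but does not hold it down. Origin: centre of the mouth's plane, on the place's floor; z up.
- other_pot: Green staining pot, same shape and size, upside down in another place of the rack. Leave it. Origin: centre of the mouth's plane; z up.
- bottle: Brown dropper bottle with a black cap and white label, standing in a place of the rack, 70 g, 80 mm tall: round body 32 mm in diameter up to 46 mm, cap 21 mm in diameter from 55 to 75 mm. Origin: centre of its underside; z up.
- tray: Open steel tray, fixed: 200 mm (x) by 130 mm (y), walls 3 mm thick and 16 mm high, floor 3 mm thick. Origin: centre of its underside on the bench; z up. The blue and pink bottles stand near its +x end (x about 65 mm); its -x half is empty.
- blue_bottle: Blue dropper bottle with a white cap in the tray, same shape and size as the brown one. Origin: centre of its underside; z up.
- pink_bottle: Pink dropper bottle with a white cap in the tray, same shape and size as the brown one. Origin: centre of its underside; z up.
There are look-alikes about, which are no part of the job. Leave any yellow look-alike of the blue_bottle alone.

How it is judged:
At the end, for the whole second after the job is handed in: Lilac pot flat, upside down on a rack place's floor (8 mm from its centre, height 3 mm, tilt 0.05 rad); white pot within 8 mm of its start, level; brown bottle upright on the tray floor (x -92 to +20 mm, tilt 0.08); other two bottles upright; all still (((horizontal distance between outer_pot and place0 below 0.008 m and z of outer_pot in the frame of place0 between -0.003 and 0.003 m) or (horizontal distance between outer_pot and place1 below 0.008 m and z of outer_pot in the frame of place1 between -0.003 and 0.003 m) or (horizontal distance between outer_pot and place2 below 0.008 m and z of outer_pot in the frame of place2 between -0.003 and 0.003 m)) and angle between each of outer_pot, inner_pot's own z axis and vertical below 0.05 rad and linear speed of each of outer_pot, inner_pot, bottle below 0.02 m/s and angular speed of each of outer_pot, inner_pot, bottle below 0.2 rad/s and distance of inner_pot from where it was at the start of the episode below 0.008 m and x of bottle in the frame of tray between -0.092 and 0.02 m and y of bottle in the frame of tray between -0.057 and 0.057 m and z of bottle in the frame of tray between 0 and 0.006 m and angle between each of bottle, blue_bottle, pink_bottle's own z axis and vertical below 0.08 rad); the robot touches nothing.
It fails at once if the white pot is pulled up more than 8 mm, out of its place (z of inner_pot in the frame of rack above 0.02 m).
It fails at once if the green pot is shifted more than 12 mm (distance of other_pot from where it was at the start of the episode above 0.012 m).
It fails at once if the blue or the pink bottle is shifted more than 20 mm (distance of any of blue_bottle, pink_bottle from where it was at the start of the episode above 0.02 m).
It fails at once if the brown bottle or the lilac pot is dropped (falls freely at more than 0.6 m/s) ((linear speed of bottle above 0.6 m/s and contact force between the fingers and bottle below 0.05 N) or (linear speed of outer_pot above 0.6 m/s and contact force between the fingers and outer_pot below 0.05 N)).
It also fails if it takes over 72 s, if anything falls off the work surface, if the arm or the gripper's body presses on something with over 40 N, if the wrist force passes 120 N, or if a joint passes its speed limit or range.

## Working session

There is one attempt and no reset: what is moved stays moved. The work goes in short steps, Python scripts to look and compute and a shell command to move; the robot and the scene stay as the last step left them, time stands still between calls to the robot, and variables do not carry over. Pictures are saved under pics/ and viewed, about 8 in all and at most 12, crops included, and the job is handed in when it is done.

```bash
mkdir -p pics; cat > h.py <<'E'
import numpy as np, cv2
from bench import robot, eyes, close_job
def cam(n):
    p=eyes.camera_params(n); return np.array(p["mtx"]),np.array(p["world_to_cam"])
def world(n,u,v,d,P=None):
    K,T=P or cam(n)
    x=(np.asarray(u)-K[0,2])*d/K[0,0]; y=(np.asarray(v)-K[1,2])*d/K[1,1]
    c=np.stack([x,-y,-np.asarray(d),np.ones_like(x)],-1)
    return (c@np.linalg.inv(T).T)[...,:3]
def cloud(n):
    P=cam(n); im,d=eyes.snapshot(n); v,u=np.mgrid[:480,:640]
    return im,d,world(n,u.astype(float),v.astype(float),d.astype(float),P)
def save(n,im): cv2.imwrite('pics/'+n+'.png',im[...,::-1])
E
python3 - <<'E'
from h import *
for n in("top","scene"):
    im,d,w=cloud(n); save(n+'0',im); np.savez(n+'0.npz',im=im,d=d,w=w)
    print(n,eyes.camera_params(n)["world_to_cam"])
o=robot.get_obs(); print(o)
E
```

```text
top [[-0.00773694 -0.99994367 -0.00726545  0.06570257]
 [ 0.99397422 -0.00848481  0.10928523 -0.58646053]
 [-0.10934072 -0.00637614  0.99398388 -1.42324993]
 [ 0.          0.          0.          1.        ]]
scene [[-0.46519106  0.88510337  0.01375838  0.23814844]
 [-0.69326079 -0.37393941  0.61608344  0.34293094]
 [ 0.55044233  0.27705836  0.78756073 -1.71730872]
 [ 0.          0.          0.          1.        ]]
{'time': 0.1, 'joint_positions': array([-1.30607779e+00,  8.78737021e-02,  1.37208854e+00, -1.03101403e-05,
        1.68362533e+00, -1.03095544e-01]), 'qvel': array([ 0.00017059, -0.00169143, -0.00327055, -0.00021216, -0.00070777,
        0.00027772]), 'joint_torque': array([ 1.97215682e-03, -3.41254056e+01, -3.03300977e+01,  7.21287285e-02,
        3.04567243e-02, -9.92369451e-05]), 'tool_pos': array([ 0.1976095 , -0.51265559,  0.16603276]), 'ee_rot': array([-3.14139754e+00,  1.98537800e-03, -1.20298320e+00]), 'wrist_force': array([ 0.23403237, -0.18991076, -0.34569031]), 'wrist_torque': array([ 0.01768375,  0.00280016, -0.0061468 ]), 'width': 0.09423302234687135}
```

View pics/top0.png

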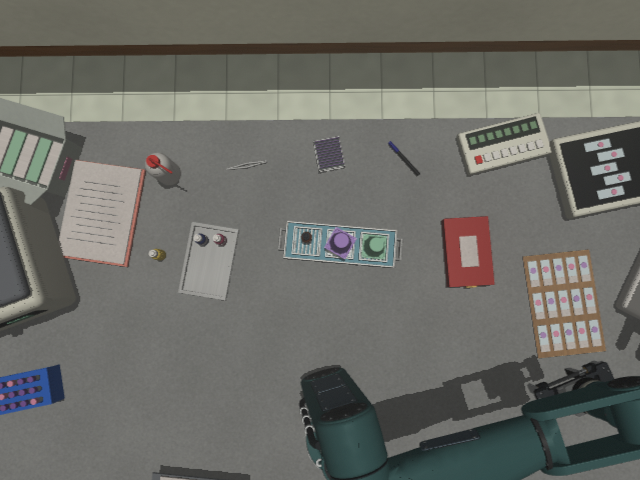

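View pics/scene0.png

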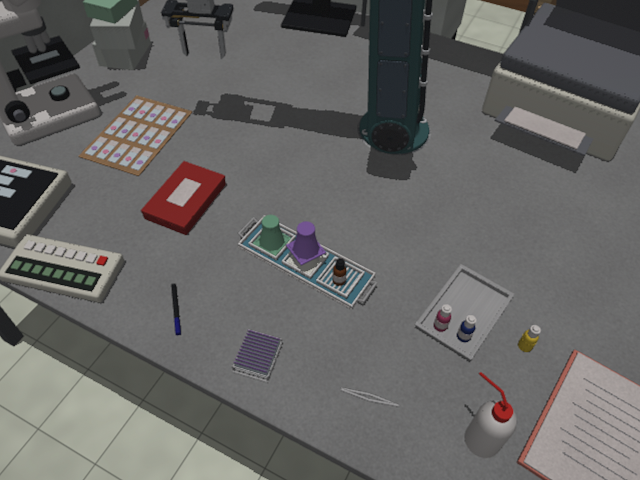

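The top view shows the brown bottle's cap at (306,238), the lilac pot at (340,242), the green pot at (375,245), and the blue and pink bottles at (201,239) and (219,239). The tray runs from about (207,223) to (207,298). Things that could be mistaken for the brown bottle are the yellow bottle at (157,255), outside the tray, and the blue and pink ones. The black-capped brown bottle in the rack is the one I want.

```bash
python3 - <<'E'
from h import *
z=np.load('top0.npz'); im,d,w=z['im'],z['d'],z['w']
c=im[205:305,170:410]; save('crop0',cv2.resize(c,None,fx=3.3,fy=3.3,interpolation=cv2.INTER_CUBIC))
def st(name,u0,u1,v0,v1,zl,zh):
    s=w[v0:v1,u0:u1].reshape(-1,3); s=s[(s[:,2]>zl)&(s[:,2]<zh)]
    print(name,len(s),'mean',s.mean(0).round(4),'mid',((s.min(0)+s.max(0))/2).round(4),'ext',np.ptp(s,axis=0).round(4), 'maxz',s[:,2].max().round(4))
st('cap',296,316,228,250,.075,.12)
st('outer',322,360,225,260,.120,.15)
st('green',360,392,230,262,.080,.11)
st('blue',193,210,230,250,.065,.1); st('pink',211,228,230,250,.065,.1)
for nm,(u0,u1,v0,v1,zl,zh) in dict(tray=(165,250,210,310,.010,.03),).items():
    m=np.zeros((480,640),np.uint8); ww=w[v0:v1,u0:u1]; m[v0:v1,u0:u1]=(ww[...,2]>zl)&(ww[...,2]<zh)
    p=w[m>0][:,:2].astype(np.float32); r=cv2.minAreaRect(p); print(nm,len(p),r)
# rack
sub=w[210:280,270:412]; p=sub[(sub[...,2]>.008)&(sub[...,2]<.03)][:,:2].astype(np.float32)
print('rack',len(p),cv2.minAreaRect(p))
# lilac square flange
hs=cv2.cvtColor(im,cv2.COLOR_RGB2HSV); m=(hs[...,0]>125)&(hs[...,0]<150)&(hs[...,1]>80)
m[:, :320]=0;m[:,365:]=0;m[:220]=0;m[270:]=0
s=w[m&(w[...,2]>.04)&(w[...,2]<.065)]; print('flange',len(s),s.mean(0),cv2.minAreaRect(s[:,:2].astype(np.float32)))
E
```

```text
cap 46 mean [0.5772 0.0992 0.0893] mid [0.5779 0.0986 0.0888] ext [0.02   0.0197 0.0204] maxz 0.099
outer 185 mean [5.592e-01 2.000e-04 1.333e-01] mid [ 5.591e-01 -5.000e-04  1.303e-01] ext [0.041  0.0388 0.0195] maxz 0.1401
green 180 mean [ 0.5513 -0.1001  0.0928] mid [ 0.5518 -0.1006  0.0909] ext [0.0403 0.0402 0.0173] maxz 0.0996
blue 53 mean [0.5756 0.4094 0.0782] mid [0.5759 0.4109 0.0757] ext [0.0203 0.0219 0.0206] maxz 0.086
pink 50 mean [0.5743 0.3534 0.0793] mid [0.5751 0.354  0.0771] ext [0.0201 0.0194 0.0234] maxz 0.0888
tray 899 ((0.5319387912750244, 0.3945343792438507), (0.2807111144065857, 0.2124718874692917), 5.92351770401001)
rack 2788 ((0.5606444478034973, -0.0025993287563323975), (0.20777662098407745, 0.4207054674625397), 0.274883896112442)
flange 0 [nan nan nan] ((0.0, 0.0), (0.0, 0.0), 0.0)<stdin>:20: RuntimeWarning: Mean of empty slice.
  ret = um.true_divide(
```

View pics/crop0.png

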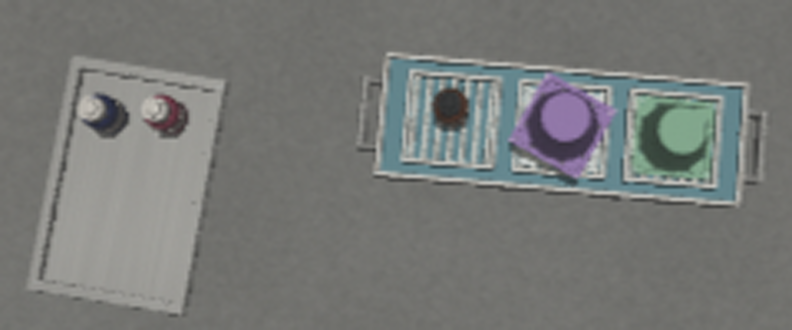

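```bash
cat >> h.py <<'E'
def ray(n,u,v,z,P=None):
    K,T=P or cam(n); a=world(n,float(u),float(v),1.0,(K,T)); c=np.linalg.inv(T)[:3,3]
    return c+(a-c)*(z-c[2])/(a[2]-c[2])
def go(p,yaw):
    "shift/turn in tool axes (mm, deg) from the present pose to p, yaw (tool down)"
    o=robot.get_obs(); t,R=np.array(o['tool_pos']),o['ee_rot']
    from scipy.spatial.transform import Rotation as S
    A=S.from_euler('xyz',R); B=S.from_euler('xyz',[np.pi,0,yaw])
    print('go shift',(A.inv().apply(np.array(p)-t)*1000).round(1),'turn',np.degrees((A.inv()*B).as_rotvec()).round(1),'from',t.round(4),R.round(4))
E
python3 - <<'E'
from h import *
P=cam('top')
def f(nm,pts,z):
    q=np.array([ray('top',170+u/3.3-.35,205+v/3.3-.35,z,P) for u,v in pts])[:,:2]
    e=np.roll(q,-1,0)-q; L=np.hypot(*e.T); print(nm,q.mean(0).round(4),'sides',L.round(4),'ang',np.degrees(np.arctan2(e[:,1],e[:,0])).round(1))
f('rack',[(388,53),(748,84),(740,206),(375,175)],.012)
f('tray',[(73,57),(227,79),(184,314),(27,290)],.016)
f('placeL',[(407,68),(503,77),(497,169),(402,160)],.022)
f('flange',[(551,73),(617,111),(574,183),(510,144)],.056)
for nm,u,v,z in [('cap',451,102,.09),('lil',567,116,.132),('green',683,132,.092)]: print(nm,ray('top',170+u/3.3-.35,205+v/3.3-.35,z,P).round(4))
go([.577,.099,.2],0)
E
```

```text
rack [ 0.5603 -0.0023] sides [0.3285 0.111  0.3303 0.1118] ang [-95.5 174.9  84.7  -6.1]
tray [0.5136 0.3903] sides [0.1421 0.2144 0.1429 0.2135] ang [-98.7 170.2  81.  -10. ]
placeL [0.5701 0.0972] sides [0.0872 0.0834 0.0857 0.0834] ang [-95.9 175.8  84.1  -3.2]
flange [ 0.5578 -0.0012] sides [0.067  0.0739 0.0657 0.0725] ang [-120.7  148.5   58.1  -30.4]
cap [0.5776 0.0961 0.09  ]
lil [ 0.5605 -0.0018  0.132 ]
green [ 0.5499 -0.1025  0.092 ]
go shift [-434.4 -574.   -33. ] turn [ -0.1   0.1 -68.9] from [ 0.1976 -0.5127  0.166 ] [-3.1414e+00  2.0000e-03 -1.2030e+00]
```

```bash
python3 -m jog '[[[0,0,-64],[-434,-574,-33],-1],[[0,0,-64],[-434,-574,-33],-1],[[0,0,-64],[-434,-574,-33],-1],[[0,0,-64],[-434,-574,-33],-1],[[0,0,-64],[-434,-574,-33],-1]]'; python3 -c "
from h import *
go([.577,.098,.2],np.radians(-5))"
```

```text
time: 0.6
tool_pos: [0.3299, -0.2991, 0.1781]
ee_rot: [-3.141, 0.0, -0.448]
wrist_force: [1.2, -0.4, -1.1]
width: 0.094
go shift [  50.9 -464.9  -21.7] turn [ -0.    0.  -20.6] from [ 0.3299 -0.2991  0.1781] [-3.1413e+00  4.0000e-04 -4.4750e-01]
```

```bash
python3 -m jog '[[[0,0,-20.6],[51,-465,-30],-1],[[0,0,-20.6],[51,-465,-30],-1],[[0,0,-20.6],[51,-465,-30],-1],[[0,0,-20.6],[51,-465,-30],-1],[[0,0,-20.6],[51,-465,-30],-1]]'; python3 -c "
from h import *
go([.577,.098,.2],np.radians(-5))"
```

```text
time: 1.1
tool_pos: [0.4629, -0.088, 0.1943]
ee_rot: [3.141, 0.0, -0.093]
wrist_force: [0.5, -0.4, -0.6]
width: 0.094
go shift [  96.2 -195.8   -5.7] turn [ 0.   0.  -0.4] from [ 0.4629 -0.088   0.1943] [ 3.1414e+00  2.0000e-04 -9.3400e-02]
```

```bash
python3 -m jog '[[[0,0,0],[90,-190,-6],-1],[[0,0,0],[90,-190,-6],-1],[[0,0,0],[90,-190,-6],-1],[[0,0,0],[90,-190,-6],-1],[[0,0,0],[90,-190,-6],-1]]'; python3 -m jog '[[[0,0,0],[0,0,0],-1],[[0,0,0],[0,0,0],-1]]'; python3 - <<'E'
from h import *
go([.577,.098,.2],np.radians(-5))
P=cam('wrist'); im,d,w=cloud('wrist'); save('w1',im); np.savez('w1.npz',im=im,d=d,w=w,K=P[0],T=P[1])
E
```

```text
time: 1.6
tool_pos: [0.5707, 0.0952, 0.1988]
ee_rot: [-3.14, 0.002, -0.088]
wrist_force: [-0.3, -0.5, -0.5]
width: 0.0941
time: 1.8
tool_pos: [0.5692, 0.0897, 0.2001]
ee_rot: [3.14, 0.001, -0.094]
wrist_force: [0.4, 0.0, -0.1]
width: 0.0938
go shift [ 7.  -9.   0.1] turn [ 0.1  0.1 -0.4] from [0.5692 0.0897 0.2001] [ 3.1404e+00  1.2000e-03 -9.4100e-02]
```

View pics/w1.png

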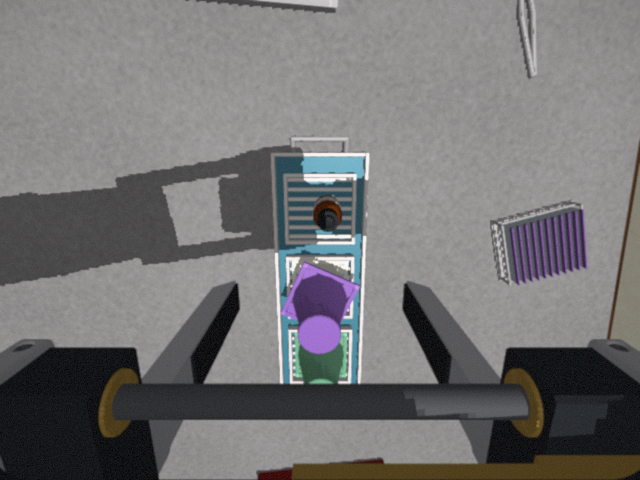

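The wrist view shows the brown bottle's cap near (330,219), with its place's fence spanning (284..355, 174..243). The lilac top is at (320,334), and its flange corners are near (313,262), (359,288) and (281,310).

```bash
python3 - <<'E'
from h import *
z=np.load('w1.npz'); P=(z['K'],z['T']); im,d,w=z['im'],z['d'],z['w']
def top(nm,u0,u1,v0,v1,zl,zh):
    s=w[v0:v1,u0:u1].reshape(-1,3); s=s[(s[:,2]>zl)&(s[:,2]<zh)]; print(nm,len(s),np.median(s,0).round(4),((s.min(0)+s.max(0))/2).round(4),np.ptp(s,axis=0).round(4))
top('captop',305,350,190,245,.083,.095); top('cap',305,350,190,245,.066,.095); top('body',305,350,190,245,.03,.056)
top('lil',290,350,300,365,.128,.136)
f=np.array([ray('wrist',u,v,.022,P)[:2] for u,v in [(284,174),(355,174),(355,243),(285,243)]]); print('place',f.round(4),f.mean(0).round(4))
for q in [(313,262),(359,288),(281,310)]: print('fl',ray('wrist',*q,.056,P).round(4))
save('w1c',cv2.resize(im[150:400,250:390],None,fx=3,fy=2.4*1.0 and 3)[:600*2][: ,:])
c=im[165:315,265:375]; save('w1c',cv2.resize(c,None,fx=4,fy=4,interpolation=cv2.INTER_CUBIC))
E
```

```text
captop 361 [0.5758 0.1005 0.0876] [0.5758 0.0997 0.0877] [0.0209 0.0207 0.0093]
cap 414 [0.5758 0.1019 0.0872] [0.5758 0.0998 0.0794] [0.0209 0.0209 0.0261]
body 113 [0.5763 0.1136 0.0461] [0.5763 0.109  0.0432] [0.0308 0.0141 0.0251]
lil 1386 [0.5581 0.0026 0.1317] [0.5578 0.0009 0.1309] [0.0411 0.0418 0.0055]
place [[0.5312 0.1444]
 [0.6118 0.1368]
 [0.6064 0.0552]
 [0.5222 0.0631]] [0.5679 0.0999]
fl [0.5554 0.0476 0.056 ]
fl [0.6049 0.0111 0.056 ]
fl [ 0.5121 -0.0082  0.056 ]
```

View pics/w1c.png

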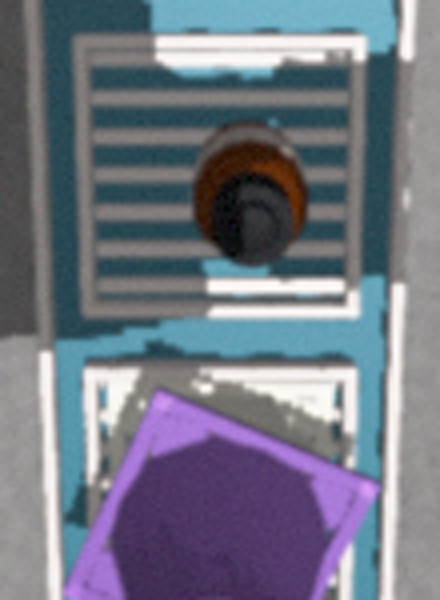

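This crop confirms it: a brown body with a black cap, in the empty end place. The cap is at (0.576, 0.100), and its top at z 0.088 against about 0.087–0.092 expected. The place's centre is near (0.567, 0.100). Next I move above the bottle and descend.

```bash
python3 -m jog '[[[0,0,0],[6,-10.5,0],-0.2],[[0,0,0],[6,-10.5,0],-0.2],[[0,0,0],[6,-10.5,40],-0.2],[[0,0,0],[6,-10.5,80],-0.2],[[0,0,0],[6,-10.5,80],-0.2]]';  python3 -c "
from h import *
go([.5758,.0998,.058],np.radians(-5.2)); print(robot.get_obs()['width'])"
```

```text
time: 2.35
tool_pos: [0.5716, 0.0997, 0.1132]
ee_rot: [3.139, 0.014, -0.094]
wrist_force: [-0.5, -0.4, -1.2]
width: 0.0579
go shift [ 4.9 -0.7 55.1] turn [ 0.2  0.8 -0.2] from [0.5716 0.0997 0.1132] [ 3.1388  0.0141 -0.0943]
0.057918203754099985
```

```bash
python3 -m jog '[[[0,0,0],[1,0,0],-0.2],[[0,0,0],[1,0,0],-0.2],[[0,0,0],[1,0,20],-0.2],[[0,0,0],[1,0,40],-0.2],[[0,0,0],[1,0,62],-0.2]]';  python3 -m jog '[[[0,0,0],[0,0,0],-0.2],[[0,0,0],[0,0,0],-0.2]]'; python3 -c "
from h import *
go([.5758,.0998,.058],np.radians(-5.2))"
```

```text
time: 2.85
tool_pos: [0.5808, 0.1007, 0.0621]
ee_rot: [-3.14, -0.008, -0.094]
wrist_force: [0.2, 0.1, -0.5]
width: 0.0561
time: 3.05
tool_pos: [0.5792, 0.1007, 0.0608]
ee_rot: [-3.141, -0.003, -0.094]
wrist_force: [0.8, 0.2, 0.4]
width: 0.0567
go shift [-3.4  1.2  2.8] turn [-0.  -0.2 -0.2] from [0.5792 0.1007 0.0608] [-3.1411 -0.0033 -0.0935]
```

```bash
python3 -m jog '[[[0,0,0],[-3,1,2],-0.2],[[0,0,0],[-3,1,2],-0.2],[[0,0,0],[-3,1,2],0.3],[[0,0,0],[-3,1,2],1],[[0,0,0],[-3,1,2],1]]';  python3 -m jog '[[[0,0,0],[0,0,0],1],[[0,0,0],[0,0,0],1],[[0,0,0],[0,0,0],1]]'; python3 -m jog '[[[0,0,0],[0,0,-20],1],[[0,0,0],[0,0,-40],1],[[0,0,0],[0,0,-70],1],[[0,0,0],[0,0,-100],1],[[0,0,0],[0,0,-100],1]]'
python3 -c "
from h import *
# tray x axis at -9.6deg, centre .5136,.3903 ; target local (-45,0)
a=np.radians(-9.6); t=np.array([.5136,.3903])-.045*np.array([np.cos(a),np.sin(a)]); print(t)
go([*t,.16],a)"
```

```text
time: 3.55
tool_pos: [0.5749, 0.0999, 0.0568]
ee_rot: [-3.142, -0.001, -0.093]
wrist_force: [-0.8, -0.7, -0.4]
width: 0.0358
time: 3.85
tool_pos: [0.5747, 0.0999, 0.0564]
ee_rot: [3.141, 0.0, -0.093]
wrist_force: [-1.1, -0.2, -0.5]
width: 0.0116
time: 4.35
tool_pos: [0.5776, 0.1001, 0.1622]
ee_rot: [-3.14, -0.01, -0.093]
wrist_force: [0.4, -0.7, -0.0]
width: 0.0004
[0.46923018 0.39780459]
go shift [-135.7 -286.3    1.3] turn [-0.1 -0.6  4.2] from [0.5776 0.1001 0.1622] [-3.1399 -0.0101 -0.0934]
```

The fingers closed to zero, so the grasp missed. I'll look.

```bash
python3 - <<'E'
from h import *
print(robot.get_obs()['tool_pos'],robot.get_obs()['width'])
P=cam('wrist'); im,d,w=cloud('wrist'); np.savez('w2.npz',im=im,d=d,w=w,K=P[0],T=P[1]); 
im2,d2,w2=cloud('scene'); c=cv2.resize(im2[190:340,210:410],None,fx=2,fy=2)
save('w2',np.vstack([im[100:400,120:520],c]))
E
```

```text
[0.57763888 0.10013788 0.16220806] 0.0003918610860432372
```

View pics/w2.png

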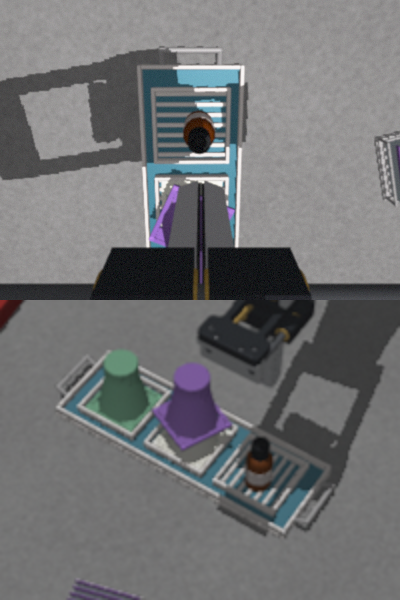

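The bottle still stands untouched at wrist pixel (319,235). The fingertips at (320,285) look displaced toward the lilac pot. I'll check the camera-measured fingertip against the reported TCP.

```bash
python3 - <<'E'
from h import *
z=np.load('w2.npz'); P=(z['K'],z['T']); w=z['w'];im=z['im']
print('tip wrist',w[283:300:4,300:345:8].round(3).tolist())
def proj(n,p):
    K,T=cam(n); c=T@np.append(p,1); return (K[0,2]+K[0,0]*c[0]/-c[2], K[1,2]+K[1,1]*-c[1]/-c[2])
t=robot.get_obs()['tool_pos']
for n in('wrist','scene','top'): print(n,'TCP px',proj(n,t), 'grasp',proj(n,t+[0,0,.019]))
s=w[210:262,295:345].reshape(-1,3); s=s[(s[:,2]>.083)&(s[:,2]<.095)]; print('cap',np.median(s,0),(s.min(0)+s.max(0))/2)
im3,d3,w3=cloud('scene'); np.savez('s2.npz',im=im3,w=w3)
s=w3[190:280,300:372].reshape(-1,3); s=s[(s[:,2]>.158)&(s[:,2]<.19)]; print('scene fingers',len(s),s.min(0),s.max(0),np.median(s,0))
s=w3[255:300,320:360].reshape(-1,3); s=s[(s[:,2]>.07)&(s[:,2]<.095)]; print('scene cap',len(s),s.min(0),s.max(0))
E
```

```text
tip wrist [[[0.548, 0.034, 0.017], [0.557, 0.032, 0.015], [0.574, 0.11, 0.205], [0.579, 0.109, 0.203], [0.583, 0.11, 0.206], [0.594, 0.029, 0.017]], [[0.566, 0.111, 0.209], [0.57, 0.111, 0.21], [0.574, 0.11, 0.209], [0.579, 0.109, 0.209], [0.583, 0.11, 0.211], [0.587, 0.109, 0.21]], [[0.566, 0.111, 0.214], [0.57, 0.11, 0.215], [0.574, 0.11, 0.215], [0.579, 0.11, 0.216], [0.583, 0.109, 0.215], [0.587, 0.109, 0.215]], [[0.566, 0.111, 0.22], [0.57, 0.11, 0.22], [0.574, 0.11, 0.22], [0.578, 0.11, 0.221], [0.583, 0.109, 0.219], [0.587, 0.109, 0.22]], [[0.566, 0.111, 0.225], [0.57, 0.111, 0.225], [0.574, 0.11, 0.224], [0.578, 0.11, 0.225], [0.582, 0.11, 0.226], [0.586, 0.109, 0.224]]]
wrist TCP px (np.float64(322.35186908911186), np.float64(272.20503870714396)) grasp (np.float64(322.56524183934584), np.float64(283.0817218543222))
scene TCP px (np.float64(341.9246629292317), np.float64(242.2420267069195)) grasp (np.float64(342.38522303358604), np.float64(236.80072422011216))
top TCP px (np.float64(304.1056163723), np.float64(233.8538734395141)) grasp (np.float64(303.8418722853203), np.float64(233.06661597990373))
cap [0.57583256 0.10097105 0.0874118 ] [0.57580621 0.09983927 0.08819272]Traceback (most recent call last):
  File "<stdin>", line 10, in <module>
    return umr_minimum(a, axis, None, out, keepdims, initial, where)
ValueError: zero-size array to reduction operation minimum which has no identity
```

```bash
python3 - <<'E'
from h import *
z=np.load('w2.npz'); w=z['w']
for c in (306,314,322,330,338):
    print(c,[(r,w[r,c].round(3).tolist()) for r in range(277,287,1)][:10:1] if c==322 else [(r,w[r,c,2].round(3)) for r in range(277,286)])
w3=np.load('s2.npz')['w']
for c in (338,342,346,350): print('sc',c,[(r,w3[r,c].round(3).tolist()) for r in range(224,246,2)])
E
```

```text
306 [(277, np.float64(0.022)), (278, np.float64(0.022)), (279, np.float64(0.022)), (280, np.float64(0.023)), (281, np.float64(0.015)), (282, np.float64(0.015)), (283, np.float64(0.015)), (284, np.float64(0.205)), (285, np.float64(0.207))]
314 [(277, np.float64(0.022)), (278, np.float64(0.021)), (279, np.float64(0.022)), (280, np.float64(0.021)), (281, np.float64(0.201)), (282, np.float64(0.203)), (283, np.float64(0.204)), (284, np.float64(0.205)), (285, np.float64(0.206))]
322 [(277, [0.574, 0.04, 0.021]), (278, [0.574, 0.04, 0.022]), (279, [0.574, 0.038, 0.022]), (280, [0.574, 0.037, 0.022]), (281, [0.573, 0.034, 0.016]), (282, [0.573, 0.032, 0.016]), (283, [0.578, 0.109, 0.201]), (284, [0.578, 0.108, 0.201]), (285, [0.578, 0.108, 0.204]), (286, [0.578, 0.108, 0.205])]
330 [(277, np.float64(0.022)), (278, np.float64(0.021)), (279, np.float64(0.021)), (280, np.float64(0.014)), (281, np.float64(0.015)), (282, np.float64(0.203)), (283, np.float64(0.204)), (284, np.float64(0.206)), (285, np.float64(0.208))]
338 [(277, np.float64(0.021)), (278, np.float64(0.021)), (279, np.float64(0.022)
[... 790 characters left out ...]
0.0]), (244, [0.467, 0.056, 0.002])]
sc 346 [(224, [0.58, 0.107, 0.228]), (226, [0.58, 0.108, 0.223]), (228, [0.582, 0.109, 0.218]), (230, [0.581, 0.109, 0.211]), (232, [0.578, 0.109, 0.201]), (234, [0.431, 0.05, 0.0]), (236, [0.435, 0.052, -0.003]), (238, [0.445, 0.057, 0.003]), (240, [0.452, 0.06, 0.004]), (242, [0.454, 0.062, -0.0]), (244, [0.463, 0.065, 0.003])]
sc 350 [(224, [0.397, 0.046, 0.002]), (226, [0.405, 0.049, 0.004]), (228, [0.407, 0.05, -0.001]), (230, [0.415, 0.054, 0.001]), (232, [0.421, 0.057, 0.001]), (234, [0.426, 0.06, 0.0]), (236, [0.435, 0.064, 0.004]), (238, [0.44, 0.066, 0.003]), (240, [0.446, 0.069, 0.002]), (242, [0.45, 0.071, -0.0]), (244, [0.459, 0.075, 0.005])]
```

```bash
python3 - <<'E'
from h import *
o=robot.get_obs(); print(o['time'],o['tool_pos'],o['ee_rot'],o['width'])
w=np.load('w1.npz')['w']
for c in (228,234,238,406,412): print(c,[(r,w[r,c].round(3).tolist()) for r in range(279,300,3)])
E
```

```text
4.5 [0.57416781 0.09982753 0.15534424] [ 3.14122846e+00  1.52787940e-03 -9.34710944e-02] 0.0006984107967511379
228 [(279, [0.439, 0.015, 0.001]), (282, [0.518, 0.105, 0.241]), (285, [0.518, 0.104, 0.245]), (288, [0.52, 0.104, 0.249]), (291, [0.521, 0.104, 0.253]), (294, [0.521, 0.103, 0.254]), (297, [0.521, 0.103, 0.257])]
234 [(279, [0.446, 0.014, -0.001]), (282, [0.521, 0.104, 0.24]), (285, [0.521, 0.103, 0.242]), (288, [0.522, 0.102, 0.245]), (291, [0.522, 0.101, 0.246]), (294, [0.522, 0.1, 0.247]), (297, [0.522, 0.098, 0.248])]
238 [(279, [0.451, 0.013, -0.001]), (282, [0.45, 0.009, -0.002]), (285, [0.45, 0.005, -0.001]), (288, [0.45, 0.002, 0.001]), (291, [0.522, 0.098, 0.24]), (294, [0.521, 0.096, 0.238]), (297, [0.521, 0.094, 0.24])]
406 [(279, [0.671, -0.006, 0.001]), (282, [0.617, 0.094, 0.238]), (285, [0.617, 0.093, 0.24]), (288, [0.616, 0.093, 0.244]), (291, [0.615, 0.092, 0.245]), (294, [0.615, 0.09, 0.246]), (297, [0.615, 0.089, 0.247])]
412 [(279, [0.679, -0.008, 0.0]), (282, [0.62, 0.095, 0.241]), (285, [0.619, 0.095, 0.244]), (288, [0.618, 0.095, 0.248]), (291, [0.617, 0.095, 0.252]), (294, [0.617, 0.094, 0.254]), (297, [0.615, 0.094, 0.258])]
```

Both cameras put the real fingertips about 40 mm above the reported TCP, open or shut. I'll apply that as an offset: reported z = tip height − 0.040. Now I retry.

```bash
python3 -m jog '[[[0,0,0],[1.5,0,0],-0.2],[[0,0,0],[1.5,0,0],-0.2],[[0,0,0],[1.5,0,0],-0.2],[[0,0,0],[1.5,0,30],-0.2],[[0,0,0],[1.5,0,60],-0.2]]'; python3 -m jog '[[[0,0,0],[0,0,20],-0.2],[[0,0,0],[0,0,35],-0.2],[[0,0,0],[0,0,50],-0.2],[[0,0,0],[0,0,60],-0.2],[[0,0,0],[0,0,70],-0.2]]';python3 -m jog '[[[0,0,0],[0,0,0],-0.2],[[0,0,0],[0,0,0],-0.2]]';  python3 -c "
from h import *
go([.5758,.0998,.024],np.radians(-5.3))"
```

```text
time: 5.0
tool_pos: [0.5771, 0.0998, 0.0967]
ee_rot: [-3.141, -0.003, -0.093]
wrist_force: [-0.7, -0.0, -0.6]
width: 0.0371
time: 5.5
tool_pos: [0.5767, 0.0997, 0.0263]
ee_rot: [-3.142, -0.001, -0.093]
wrist_force: [0.5, -0.4, 0.6]
width: 0.0562
time: 5.7
tool_pos: [0.5766, 0.0998, 0.0269]
ee_rot: [-3.142, -0.001, -0.094]
wrist_force: [0.0, -1.4, 0.6]
width: 0.0563
go shift [-0.8  0.   2.9] turn [-0.  -0.  -0.1] from [0.5766 0.0998 0.0269] [-3.1415e+00 -8.0000e-04 -9.3500e-02]
```

```bash
python3 -m jog '[[[0,0,0],[0,0,2],1],[[0,0,0],[0,0,2],1],[[0,0,0],[0,0,2],1],[[0,0,0],[0,0,2],1],[[0,0,0],[0,0,2],1]]'; python3 -m jog '[[[0,0,0],[0,0,0],1],[[0,0,0],[0,0,0],1]]'
```

```text
time: 6.2
tool_pos: [0.5763, 0.0997, 0.0247]
ee_rot: [3.142, -0.0, -0.093]
wrist_force: [0.1, -0.4, 0.4]
width: 0.0203
time: 6.4
tool_pos: [0.5763, 0.0997, 0.0247]
ee_rot: [3.142, -0.0, -0.093]
wrist_force: [-0.5, -0.5, 0.4]
width: 0.0201
```

Gripped: the opening is 20 mm, which matches the cap. Lifting.

```bash
python3 -m jog '[[[0,0,0],[0,0,-15],1],[[0,0,0],[0,0,-35],1],[[0,0,0],[0,0,-60],1],[[0,0,0],[0,0,-80],1],[[0,0,0],[0,0,-80],1]]'; python3 -c "
from h import *
go([.4692,.3978,.11],np.radians(-9.6))"
```

```text
time: 6.9
tool_pos: [0.5789, 0.1, 0.1095]
ee_rot: [-3.14, -0.008, -0.093]
wrist_force: [0.8, 0.4, -0.0]
width: 0.0204
go shift [-137.  -286.3   -1.3] turn [-0.1 -0.5  4.2] from [0.5789 0.1    0.1095] [-3.1402 -0.0084 -0.0934]
```

```bash
python3 -m jog '[[[0,0,4],[-13,-28,0],1],[[0,0,4],[-27,-57,0],1],[[0,0,4],[-44,-92,0],1],[[0,0,4],[-61,-127,0],1],[[0,0,4],[-78,-162,0],1]]';python3 -m jog '[[[0,0,0],[-16,-34,0],1],[[0,0,0],[-32,-66,0],1],[[0,0,0],[-46,-95,0],1],[[0,0,0],[-54,-115,0],1],[[0,0,0],[-56,-120,0],1]]';python3 -m jog '[[[0,0,0],[0,0,0],1],[[0,0,0],[0,0,0],1]]'; python3 -c "
from h import *
go([.4692,.3978,.0165],np.radians(-9.6));print(robot.get_obs()['width'])"
```

```text
time: 7.4
tool_pos: [0.5124, 0.2693, 0.1035]
ee_rot: [3.141, 0.001, -0.164]
wrist_force: [0.3, 0.7, -1.2]
width: 0.0203
time: 7.9
tool_pos: [0.4763, 0.3976, 0.1032]
ee_rot: [3.141, 0.002, -0.16]
wrist_force: [-0.3, -0.3, -0.3]
width: 0.0201
time: 8.1
tool_pos: [0.4781, 0.3946, 0.104]
ee_rot: [3.14, 0.0, -0.164]
wrist_force: [0.4, -0.1, -0.2]
width: 0.0201
go shift [-9.3 -1.8 87.5] turn [0.1 0.  0.2] from [0.4781 0.3946 0.104 ] [ 3.1402e+00  3.0000e-04 -1.6420e-01]
0.02012937638749811
```

```bash
python3 -m jog '[[[0,0,0],[-5,-1,20],1],[[0,0,0],[-9,-1,45],1],[[0,0,0],[-9,-1,65],1],[[0,0,0],[-9,-1,78],1],[[0,0,0],[-9,-1,82],1]]';python3 -m jog '[[[0,0,0],[0,0,0],1],[[0,0,0],[0,0,0],1],[[0,0,0],[0,0,2],1],[[0,0,0],[0,0,3],1],[[0,0,0],[0,0,3],1]]'
```

```text
time: 8.6
tool_pos: [0.4687, 0.3964, 0.0206]
ee_rot: [3.139, 0.002, -0.165]
wrist_force: [-0.1, 0.2, -0.3]
width: 0.0203
time: 9.1
tool_pos: [0.4693, 0.3984, 0.0198]
ee_rot: [-3.141, -0.0, -0.163]
wrist_force: [1.0, -0.2, -1.0]
width: 0.0204
```

```bash
python3 -m jog '[[[0,0,0],[0,0,1],1],[[0,0,0],[0,0,2],1],[[0,0,0],[0,0,3],1],[[0,0,0],[0,0,3],1]]'; python3 -m jog '[[[0,0,0],[0,0,0.5],1],[[0,0,0],[0,0,1],1],[[0,0,0],[0,0,1],1]]'
```

```text
time: 9.5
tool_pos: [0.469, 0.3982, 0.0162]
ee_rot: [3.141, 0.0, -0.163]
wrist_force: [0.2, -1.4, -1.1]
width: 0.0206
time: 9.8
tool_pos: [0.4693, 0.3983, 0.0157]
ee_rot: [-3.141, -0.0, -0.163]
wrist_force: [-0.1, -0.3, 1.5]
width: 0.0205
```

```bash
python3 -m jog '[[[0,0,0],[0,0,0.5],1],[[0,0,0],[0,0,1],1],[[0,0,0],[0,0,1],1]]'
```

```text
time: 10.1
tool_pos: [0.4694, 0.3985, 0.0156]
ee_rot: [-3.141, -0.001, -0.163]
wrist_force: [-1.2, -1.0, 5.3]
width: 0.0201
```

Contact force is 5 N at z 0.0156, which matches the tray floor. Releasing and lifting.

```bash
python3 -m jog '[[[0,0,0],[0,0,0],0.4],[[0,0,0],[0,0,0],-0.1],[[0,0,0],[0,0,0],-0.1],[[0,0,0],[0,0,0],-0.1],[[0,0,0],[0,0,-15],-0.1]]';python3 -m jog '[[[0,0,0],[0,0,-30],-0.1],[[0,0,0],[0,0,-80],-0.1],[[0,0,0],[0,0,-130],-0.4],[[0,0,0],[0,0,-150],-0.4],[[0,0,0],[0,0,-150],-0.4]]'; python3 -c "
from h import *
go([.5585,.0,.17],np.radians(-31))"
```

```text
time: 10.6
tool_pos: [0.4673, 0.3969, 0.027]
ee_rot: [3.137, 0.004, -0.163]
wrist_force: [-1.0, 0.2, -1.1]
width: 0.0515
time: 11.1
tool_pos: [0.4714, 0.3999, 0.1864]
ee_rot: [-3.133, -0.008, -0.163]
wrist_force: [0.2, -0.2, -0.1]
width: 0.0657
go shift [150.8 380.6  14.6] turn [-0.6 -0.4 21.6] from [0.4714 0.3999 0.1864] [-3.1335 -0.0084 -0.1633]
```

```bash
python3 -m jog '[[[0,0,21],[151,380,15],-0.4],[[0,0,21],[151,380,15],-0.4],[[0,0,21],[151,380,15],-0.4],[[0,0,21],[151,380,15],-0.4],[[0,0,21],[151,380,15],-0.4]]';python3 -c "
from h import *
go([.5585,.0,.17],np.radians(-31))"
```

```text
time: 11.6
tool_pos: [0.5214, 0.1522, 0.1682]
ee_rot: [3.139, 0.002, -0.529]
wrist_force: [0.3, 0.5, 0.5]
width: 0.0656
go shift [108.9 112.6  -1.8] turn [0.1 0.1 0.7] from [0.5214 0.1522 0.1682] [ 3.1393e+00  2.5000e-03 -5.2940e-01]
```

```bash
python3 -m jog '[[[0,0,0],[34,35,0],-0.4],[[0,0,0],[66,69,0],-0.4],[[0,0,0],[90,92,0],-0.4],[[0,0,0],[102,104,0],-0.4],[[0,0,0],[104,106,0],-0.4]]';python3 -m jog '[[[0,0,0],[0,0,0],-0.4],[[0,0,0],[0,0,0],-0.4]]'; python3 - <<'E'
from h import *
go([.5585,.0,.070],np.radians(-31))
im,d,w=cloud('wrist'); save('w3',im); np.savez('w3.npz',im=im,d=d,w=w)
s=w.reshape(-1,3); s=s[(s[:,2]>.127)&(s[:,2]<.137)&(abs(s[:,0]-.558)<.04)&(abs(s[:,1])<.04)]; print('lil',len(s),np.median(s,0).round(4),((s.min(0)+s.max(0))/2).round(4),np.ptp(s,axis=0).round(4))
s=w.reshape(-1,3); s=s[(s[:,2]>.051)&(s[:,2]<.061)&(abs(s[:,0]-.558)<.055)&(abs(s[:,1])<.055)]; r=cv2.minAreaRect(s[:,:2].astype(np.float32)); print('flange',len(s),r)
E
```

```text
time: 12.1
tool_pos: [0.5581, 0.0088, 0.1687]
ee_rot: [3.14, 0.003, -0.532]
wrist_force: [0.6, -0.3, 0.1]
width: 0.0659
time: 12.3
tool_pos: [0.5583, 0.0118, 0.1701]
ee_rot: [-3.141, 0.001, -0.528]
wrist_force: [0.9, 0.5, 0.9]
width: 0.0662
go shift [  6.2  10.1 100.1] turn [-0.   0.   0.8] from [0.5583 0.0118 0.1701] [-3.1413e+00  8.0000e-04 -5.2780e-01]
lil 2056 [0.5586 0.002  0.1317] [0.5581 0.0012 0.1305] [0.0415 0.0416 0.0068]
flange 1521 ((0.5579590797424316, 0.0008780583739280701), (0.07055053859949112, 0.07011798024177551), 60.149959564208984)
```

View pics/w3.png

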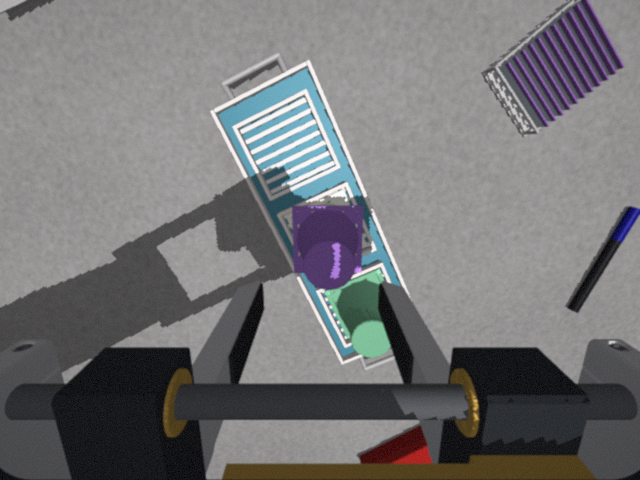

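The wrist view shows the lilac flange at about (294–362, 206–272) and the emptied place at corners (232,127), (307,92), (340,165) and (271,200). The flange fits 70×70 mm, centre (0.558, 0.001), yaw −29.9°. I'll descend now.

```bash
python3 -c "
from h import *
go([.558,.001,.070],np.radians(-30.2))
P=cam('wrist');q=np.array([ray('wrist',u,v,.022,P)[:2] for u,v in [(232,127),(307,92),(340,165),(271,200)]]);e=np.roll(q,-1,0)-q
print(q.mean(0),np.hypot(*e.T),np.degrees(np.arctan2(e[:,1],e[:,0])))
w=np.load('w3.npz')['w'].reshape(-1,3)
c=np.array([.567,.1005])
s=w[(w[:,2]>.018)&(w[:,2]<.026)&(abs(w[:,:2]-c).max(1)<.052)]
print(len(s),cv2.minAreaRect(s[:,:2].astype(np.float32)))
"
python3 -m jog '[[[0,0,0],[5.5,9,0],-0.4],[[0,0,0],[5.5,9,0],-0.4],[[0,0,0],[5.5,9,20],-0.4],[[0,0,0],[5.5,9,40],-0.4],[[0,0,0],[5.5,9,60],-0.4]]';python3 -m jog '[[[0,0,0],[0,0,0],-0.4],[[0,0,0],[0,0,0],-0.4]]'; python3 -c "
from h import *
go([.558,.001,.070],np.radians(-30.2))"
```

```text
go shift [  5.2   9.6 100.3] turn [-0.  0. -0.] from [0.5583 0.0119 0.1703] [-3.1413e+00  5.0000e-04 -5.2750e-01]
[0.56822233 0.09888069] [0.08313844 0.07791036 0.08231597 0.08276756] [ -7.08731175 -94.58705031 176.26700029  85.9338532 ]
1420 ((0.5676232576370239, 0.10022824257612228), (0.08854368329048157, 0.11445726454257965), 81.90713500976562)
time: 12.85
tool_pos: [0.559, -0.0002, 0.11]
ee_rot: [-3.141, -0.001, -0.53]
wrist_force: [0.2, 1.1, -0.2]
width: 0.0656
time: 13.05
tool_pos: [0.5587, -0.0003, 0.1105]
ee_rot: [3.141, 0.0, -0.53]
wrist_force: [1.2, 0.1, 1.3]
width: 0.0657
go shift [-1.2 -0.7 40.5] turn [ 0.   0.  -0.1] from [ 5.587e-01 -3.000e-04  1.105e-01] [ 3.1414e+00  4.0000e-04 -5.2970e-01]
```

```bash
python3 -m jog '[[[0,0,0],[-1,-1,10],-0.4],[[0,0,0],[-1,-1,20],-0.4],[[0,0,0],[-1,-1,30],-0.4],[[0,0,0],[-1,-1,39],-0.4],[[0,0,0],[-1,-1,39],-0.4]]';python3 -m jog '[[[0,0,0],[0,0,0],0.2],[[0,0,0],[0,0,0],0.6],[[0,0,0],[0,0,0],1],[[0,0,0],[0,0,0],1],[[0,0,0],[0,0,0],1]]'
```

```text
time: 13.55
tool_pos: [0.557, 0.0011, 0.0691]
ee_rot: [3.14, 0.004, -0.53]
wrist_force: [0.9, 0.1, -0.1]
width: 0.0657
time: 14.05
tool_pos: [0.559, 0.0009, 0.0721]
ee_rot: [-3.141, -0.001, -0.53]
wrist_force: [-0.2, 0.2, 1.4]
width: 0.0412
```

Gripped: the opening is 41 mm. Starting the twist, rising only while it is turning.

```bash
python3 -m jog '[[[0,0,8],[0,0,0],1],[[0,0,16],[0,0,-0.5],1],[[0,0,22],[0,0,-1],1],[[0,0,22],[0,0,-1],1]]'; python3 -m jog '[[[0,0,-8],[0,0,0],1],[[0,0,-16],[0,0,-0.5],1],[[0,0,-24],[0,0,-1],1],[[0,0,-32],[0,0,-1.7],1],[[0,0,-40],[0,0,-2.5],1]]'; python3 -c "
from h import *
o=robot.get_obs();print(o['tool_pos'],o['ee_rot'],o['wrist_force'],o['wrist_torque'],o['width'])"
```

```text
time: 14.45
tool_pos: [0.5585, 0.001, 0.0725]
ee_rot: [-3.141, -0.0, -0.914]
wrist_force: [0.6, -0.1, 0.6]
width: 0.0415
time: 14.95
tool_pos: [0.5584, 0.0008, 0.0747]
ee_rot: [3.141, 0.0, -0.207]
wrist_force: [-0.6, 0.2, -0.6]
width: 0.0415
[0.55838395 0.00084436 0.07470743] [ 3.14129527e+00  1.98109074e-04 -2.07459743e-01] [-0.60389115  0.21550499 -0.58727578] [-0.12947019 -0.14964198 -0.07197034] 0.041548418444238816
```

```bash
python3 -m jog '[[[0,0,8],[0,0,0],1],[[0,0,16],[0,0,-0.7],1],[[0,0,24],[0,0,-1.4],1],[[0,0,32],[0,0,-2.2],1],[[0,0,40],[0,0,-3],1]]'; python3 -m jog '[[[0,0,-8],[0,0,0],1],[[0,0,-16],[0,0,-0.7],1],[[0,0,-24],[0,0,-1.4],1],[[0,0,-32],[0,0,-2.2],1],[[0,0,-40],[0,0,-3],1]]'; python3 - <<'E'
from h import *
o=robot.get_obs();print(o['tool_pos'],o['ee_rot'],o['wrist_force'],o['wrist_torque'],o['width'])
im,d,w=cloud('wrist'); s=w.reshape(-1,3); n=(abs(s[:,0]-.558)<.055)&(abs(s[:,1])<.055)
import collections; print(np.histogram(s[n][:,2],bins=np.arange(.01,.1,.004)))
im2,d2,w2=cloud('scene'); save('s4',np.vstack([cv2.resize(im2[205:290,230:350],None,fx=5,fy=5,interpolation=cv2.INTER_CUBIC)]))
E
```

```text
time: 15.45
tool_pos: [0.5584, 0.0008, 0.0777]
ee_rot: [3.141, -0.0, -0.917]
wrist_force: [0.8, -0.9, -0.3]
width: 0.0419
time: 15.95
tool_pos: [0.5583, 0.001, 0.0806]
ee_rot: [3.142, 0.001, -0.207]
wrist_force: [0.3, -0.1, -0.9]
width: 0.0413
[0.55827438 0.00102698 0.08064183] [ 3.14150390e+00  5.15744660e-04 -2.07264311e-01] [ 0.27846265 -0.05229214 -0.87604264] [-0.05397547 -0.05291359  0.00317579] 0.04132766757942355
(array([ 354, 1371,  924,  319,   28,    6,    1,    0,    0,    0,    0,
          0,   78, 2086,  239,  247,  232,  244,  258,  236,  267,  257]), array([0.01 , 0.014, 0.018, 0.022, 0.026, 0.03 , 0.034, 0.038, 0.042,
       0.046, 0.05 , 0.054, 0.058, 0.062, 0.066, 0.07 , 0.074, 0.078,
       0.082, 0.086, 0.09 , 0.094, 0.098]))
```

View pics/s4.png

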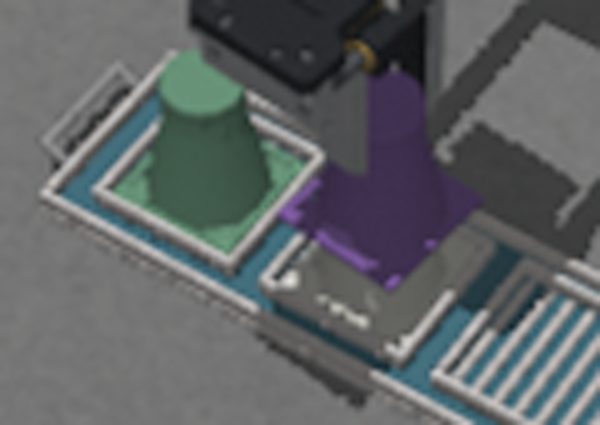

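The lilac flange is up about 8.5 mm, to z ≈ 0.064, and the white flange is still down in its fence, near crop pixels (280–400, 280–350). The twist is working, so I continue.

```bash
python3 -m jog '[[[0,0,8],[0,0,0],1],[[0,0,16],[0,0,-0.7],1],[[0,0,24],[0,0,-1.4],1],[[0,0,32],[0,0,-2.2],1],[[0,0,40],[0,0,-3],1]]'; python3 -m jog '[[[0,0,-8],[0,0,0],1],[[0,0,-16],[0,0,-0.7],1],[[0,0,-24],[0,0,-1.4],1],[[0,0,-32],[0,0,-2.2],1],[[0,0,-40],[0,0,-3],1]]';  python3 -m jog '[[[0,0,8],[0,0,0],1],[[0,0,16],[0,0,-1],1],[[0,0,24],[0,0,-2],1],[[0,0,32],[0,0,-3],1],[[0,0,40],[0,0,-4],1]]'; python3 - <<'E'
from h import *
o=robot.get_obs();print(o['tool_pos'],o['wrist_torque'],o['width'])
im,d,w=cloud('wrist'); s=w.reshape(-1,3); n=(abs(s[:,0]-.558)<.055)&(abs(s[:,1])<.055)
print(np.histogram(s[n][:,2],bins=np.arange(.006,.1,.004))[0])
E
```

```text
time: 16.55
tool_pos: [0.5583, 0.001, 0.0836]
ee_rot: [3.141, 0.0, -0.921]
wrist_force: [-0.5, 0.6, -1.1]
width: 0.042
time: 17.05
tool_pos: [0.5583, 0.001, 0.0866]
ee_rot: [3.141, 0.001, -0.212]
wrist_force: [0.6, -0.8, -1.5]
width: 0.0413
time: 17.55
tool_pos: [0.5582, 0.001, 0.0907]
ee_rot: [3.141, 0.0, -0.921]
wrist_force: [0.0, -0.4, -1.0]
width: 0.041
[0.55824667 0.00097531 0.09065211] [-0.02485315 -0.04044811 -0.02354249] 0.04099760398883865
[3464  298 1216  886  364   63   33   13    3    0    0    0    0    0
    0    4  702 1589  230  232  233  254  250]
```

18.6 mm up, past the grip. Lifting slowly, turning toward the rack's yaw.

```bash
python3 -m jog '[[[0,0,-8],[0,0,-2],1],[[0,0,-16],[0,0,-5],1],[[0,0,-24],[0,0,-9],1],[[0,0,-32],[0,0,-14],1],[[0,0,-40],[0,0,-20],1]]'; python3 -m jog '[[[0,0,-6.5],[0,0,-10],1],[[0,0,-6.5],[0,0,-20],1],[[0,0,-6.5],[0,0,-32],1],[[0,0,-6.5],[0,0,-40],1],[[0,0,-6.5],[0,0,-40],1]]'; python3 - <<'E'
from h import *
im,d,w=cloud('wrist'); o=robot.get_obs(); s=w.reshape(-1,3); n=(abs(s[:,0]-.558)<.06)&(abs(s[:,1])<.06)
h,b=np.histogram(s[n][:,2],bins=np.arange(.006,.16,.004)); print(h)
m=n&(s[:,2]>.111)&(s[:,2]<.1225); print(np.median(s[m],0))
im2,d2,w2=cloud('scene'); save('s5',cv2.resize(im2[185:290,230:370],None,fx=4,fy=4,interpolation=cv2.INTER_CUBIC))
go([.5675,.100,.15],np.radians(-5.6))
E
```

```text
time: 18.1
tool_pos: [0.5581, 0.001, 0.1106]
ee_rot: [3.141, 0.001, -0.209]
wrist_force: [-0.3, 1.0, -0.8]
width: 0.0412
time: 18.6
tool_pos: [0.5596, 0.0009, 0.1529]
ee_rot: [3.142, -0.004, -0.103]
wrist_force: [1.0, 0.4, -1.1]
width: 0.0416
[2120  234 1304  809  330   73   74   70   74   58   61   52   52   36
   31    3    0    0    0    0    0    0    0    0    0    0    0    0
    0    0    0   48 2046  289  233  245  225  263]
[nan nan nan]
go shift [ -1.3 -99.4   1. ] turn [ 0.  -0.  -0.3] from [0.5586 0.001  0.151 ] [ 3.1415e+00 -3.0000e-04 -1.0270e-01]
  return _methods._mean(a, axis=axis, dtype=dtype,
  ret = um.true_divide(
```

View pics/s5.png

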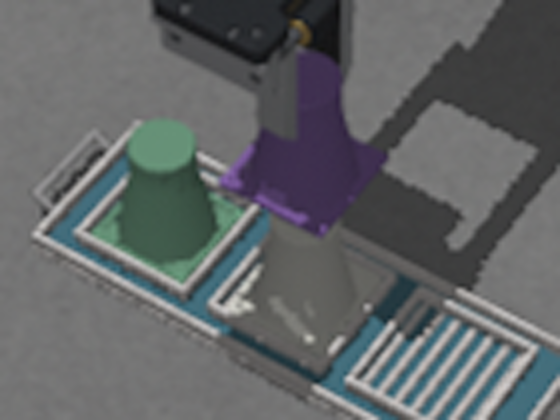

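The white pot stayed seated and the lilac pot is clear: its mouth is at about 0.131 and the white top at 0.092. Now I carry it over the empty place.

```bash
python3 -m jog '[[[0,0,0],[0,-15,0],1],[[0,0,0],[0,-40,0],1],[[0,0,0],[-1,-65,0],1],[[0,0,0],[-1,-88,0],1],[[0,0,0],[-1,-99,0],1]]'; python3 -m jog '[[[0,0,0],[0,0,15],1],[[0,0,0],[0,0,40],1],[[0,0,0],[0,0,60],1],[[0,0,0],[0,0,70],1],[[0,0,0],[0,0,70],1]]';python3 -m jog '[[[0,0,0],[0,0,0],1],[[0,0,0],[0,0,0],1]]'; python3 - <<'E'
from h import *
im,d,w=cloud('wrist'); save('w6',im[120:400,180:480]); np.savez('w6.npz',im=im,d=d,w=w); o=robot.get_obs(); print(o['tool_pos'],o['ee_rot'],o['width'])
s=w.reshape(-1,3); s=s[(abs(s[:,0]-.567)<.055)&(abs(s[:,1]-.1)<.056)]
h,b=np.histogram(s[:,2],bins=np.arange(.006,.1,.004)); print(h)
ze=.012+4e-3+(o['tool_pos'][2]-.0721+.040)
m=abs(s[:,2]-ze)<.006; print(ze,cv2.minAreaRect(s[m][:,:2].astype(np.float32)))
E
```

```text
time: 19.2
tool_pos: [0.567, 0.1023, 0.15]
ee_rot: [-3.141, 0.002, -0.1]
wrist_force: [0.3, 0.2, -0.4]
width: 0.0415
time: 19.7
tool_pos: [0.5657, 0.0987, 0.0779]
ee_rot: [3.14, 0.005, -0.103]
wrist_force: [-0.1, 1.2, -1.3]
width: 0.0414
time: 19.9
tool_pos: [0.5686, 0.0994, 0.0823]
ee_rot: [-3.141, -0.003, -0.103]
wrist_force: [0.1, 1.0, -0.4]
width: 0.0417
[0.56861395 0.09941831 0.08238392] [-3.14122413e+00 -2.80041283e-03 -1.02515268e-01] 0.04146085752222934
[4578  694  625  713  215    0    0    0    0    0    0    0    0    7
 1035 1270  227  233  247  243  242  258  258]
0.06628391711001311 ((0.5685652494430542, 0.11004391312599182), (0.04924020171165466, 0.07021728157997131), 84.02422332763672)
```

View pics/w6.png

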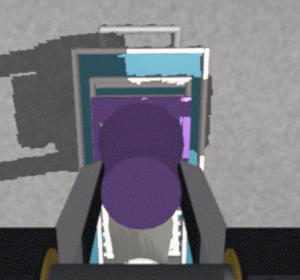

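```bash
python3 - <<'E'
from h import *
a=np.radians(-5.3); R=np.array([[np.cos(a),np.sin(a)],[-np.sin(a),np.cos(a)]]) # world->rack axes
c=np.array([.5675,.100])
for f in('w6.npz','w1.npz','w3.npz'):
    w=np.load(f)['w'].reshape(-1,3); l=(w[:,:2]-c)@R.T*1000
    b=(w[:,2]>.0185)&(w[:,2]<.0255)
    s=l[b&(abs(l)<[56,60]).all(1)]
    print(f,'x hist',[(int(k),int(v)) for v,k in zip(*np.histogram(s[abs(s[:,1])<30][:,0],bins=np.arange(-56,58,2))) if v>3])
    print('   y hist',[(int(k),int(v)) for v,k in zip(*np.histogram(s[abs(s[:,0])<30][:,1],bins=np.arange(-60,60,2))) if v>3])
    if f=='w6.npz':
        m=(abs(w[:,2]-.0675)<.007); q=l[m&(abs(l)<50).all(1)]; print('flange x',np.percentile(q[(q[:,1]>20)][:,0],[.5,99.5]),'y max',np.percentile(q[:,1],99.5))
go([.5675,.1,.0321],np.radians(-5.3))
E
```

```text
w6.npz x hist [(-56, 13), (-54, 17), (-44, 4), (-42, 36), (-40, 14), (38, 13), (40, 12), (52, 14), (54, 17)]
   y hist [(36, 38), (38, 170), (40, 175)]
flange x [-34.54152795  34.93240729] y max 34.443351558951285
w1.npz x hist [(-56, 9), (-54, 16), (-42, 72), (-40, 91), (-38, 9), (36, 8), (38, 88), (40, 80), (52, 15), (54, 11)]
   y hist [(-60, 92), (-42, 62), (-40, 97), (14, 5), (38, 106), (40, 58)]
w3.npz x hist [(-56, 16), (-54, 17), (-42, 96), (-40, 126), (-38, 30), (38, 121), (40, 120), (42, 6), (52, 21), (54, 24)]
   y hist [(-60, 98), (-44, 14), (-42, 107), (-40, 101), (36, 56), (38, 133), (40, 89)]
go shift [-1.3 -0.4 50.3] turn [-0.  -0.2 -0.6] from [0.5686 0.0994 0.0824] [-3.1412e+00 -2.8000e-03 -1.0250e-01]
```

The flange is centred over the place to within about 0.5 mm. Lowering.

```bash
python3 -m jog '[[[0,0,-0.5],[0,0,8],1],[[0,0,-0.5],[0,0,16],1],[[0,0,-0.5],[0,0,24],1],[[0,0,-0.5],[0,0,29],1],[[0,0,-0.5],[0,0,32],1]]'; python3 -m jog '[[[0,0,0],[0,0,2],1],[[0,0,0],[0,0,4],1],[[0,0,0],[0,0,6],1],[[0,0,0],[0,0,8],1],[[0,0,0],[0,0,10],1]]'; python3 -m jog '[[[0,0,0],[0,0,1],1],[[0,0,0],[0,0,2],1],[[0,0,0],[0,0,3],1],[[0,0,0],[0,0,4],1],[[0,0,0],[0,0,4],1]]'
```

```text
time: 20.45
tool_pos: [0.5669, 0.0995, 0.0476]
ee_rot: [3.141, 0.002, -0.093]
wrist_force: [0.0, 0.1, -0.7]
width: 0.0413
time: 20.95
tool_pos: [0.5677, 0.0995, 0.0389]
ee_rot: [3.142, -0.0, -0.093]
wrist_force: [-0.2, 0.2, -0.5]
width: 0.0412
time: 21.45
tool_pos: [0.5675, 0.0996, 0.0347]
ee_rot: [3.141, 0.0, -0.093]
wrist_force: [0.1, 1.0, -0.5]
width: 0.0414
```

```bash
python3 -m jog '[[[0,0,0],[0,0,0.7],1],[[0,0,0],[0,0,1.4],1],[[0,0,0],[0,0,2],1],[[0,0,0],[0,0,2],1]]'; python3 -m jog '[[[0,0,0],[0,0,0.5],1],[[0,0,0],[0,0,1],1],[[0,0,0],[0,0,1],1]]'
```

```text
time: 21.85
tool_pos: [0.5675, 0.0995, 0.0327]
ee_rot: [3.141, 0.0, -0.093]
wrist_force: [0.3, 1.3, -0.1]
width: 0.0415
time: 22.15
tool_pos: [0.5677, 0.0996, 0.032]
ee_rot: [3.142, -0.0, -0.093]
wrist_force: [-0.3, -0.4, 0.5]
width: 0.0414
```

```bash
python3 -m jog '[[[0,0,0],[0,0,0.5],1],[[0,0,0],[0,0,1],1],[[0,0,0],[0,0,1],1]]'; python3 -m jog '[[[0,0,0],[0,0,0.3],1],[[0,0,0],[0,0,0.5],1],[[0,0,0],[0,0,0.5],1]]'
```

```text
time: 22.45
tool_pos: [0.5678, 0.0996, 0.0319]
ee_rot: [-3.142, -0.001, -0.093]
wrist_force: [-1.2, -0.1, 5.4]
width: 0.0411
time: 22.75
tool_pos: [0.5678, 0.0996, 0.0319]
ee_rot: [-3.142, -0.001, -0.093]
wrist_force: [-1.5, -0.6, 7.4]
width: 0.0413
```

Seated: contact is at z 0.0319, where 0.0321 was predicted. I release gently, rise and check.

```bash
python3 -m jog '[[[0,0,0],[0,0,-0.5],0.05],[[0,0,0],[0,0,-0.5],-0.3],[[0,0,0],[0,0,-0.5],-0.3],[[0,0,0],[0,0,-0.5],-0.3],[[0,0,0],[0,0,-0.5],-0.3]]';python3 -m jog '[[[0,0,0],[0,0,-10],-0.3],[[0,0,0],[0,0,-30],-0.3],[[0,0,0],[0,0,-70],-0.3],[[0,0,0],[0,0,-110],-0.3],[[0,0,0],[0,0,-130],-0.3]]'; python3 -m jog '[[[0,0,0],[-45,0,-10],-0.3],[[0,0,0],[-90,0,-10],-0.3],[[0,0,0],[-130,0,-10],-0.3],[[0,0,0],[-150,0,-10],-0.3],[[0,0,0],[-150,0,-10],-0.3]]'; python3 - <<'E'
from h import *
im,d,w=cloud('top'); im2,d2,w2=cloud('scene')
save('end',np.vstack([cv2.resize(im2[200:370,210:550],(700,350),interpolation=cv2.INTER_CUBIC),cv2.resize(im[205:305,170:410],(700,240))]))
for nm,W in(('top',w),('scene',w2)):
  s=W.reshape(-1,3)
  for k,c,zl,zh in (('lilac',(.5675,.1),.086,.1),('white',(.558,.001),.086,.1),('green',(.551,-.1),.086,.1),('brown',(.469,.398),.066,.09),('blue',(.576,.411),.066,.09),('pink',(.575,.354),.066,.09)):
    q=s[(np.hypot(*(s[:,:2]-c).T)<.035)&(s[:,2]>zl)&(s[:,2]<zh)]
    if len(q): print(nm,k,len(q),((q.min(0)+q.max(0))/2).round(4),'medz',np.median(q[:,2]).round(4))
print(robot.get_obs()['tool_pos'])
E
```

```text
time: 23.25
tool_pos: [0.5674, 0.0996, 0.0305]
ee_rot: [3.141, 0.0, -0.093]
wrist_force: [0.9, -0.0, 0.1]
width: 0.0608
time: 23.75
tool_pos: [0.5695, 0.0998, 0.1664]
ee_rot: [-3.14, -0.007, -0.093]
wrist_force: [0.4, -0.2, 0.5]
width: 0.0609
time: 24.25
tool_pos: [0.4168, 0.114, 0.1725]
ee_rot: [-3.141, -0.003, -0.092]
wrist_force: [0.9, -0.7, 0.1]
width: 0.0613
top lilac 170 [0.5681 0.0998 0.0928] medz 0.0929
top white 171 [0.5585 0.0008 0.0934] medz 0.0928
top green 172 [ 0.5516 -0.1006  0.0934] medz 0.0932
top brown 53 [0.4702 0.3977 0.0777] medz 0.0791
top blue 50 [0.5763 0.41   0.0774] medz 0.0803
top pink 48 [0.5752 0.3544 0.0789] medz 0.08
scene lilac 237 [0.5697 0.0989 0.0927] medz 0.093
scene white 223 [ 0.5595 -0.0007  0.0929] medz 0.0932
scene green 210 [ 0.552  -0.0996  0.0927] medz 0.0934
scene brown 93 [0.4708 0.3974 0.0767] medz 0.0795
scene blue 103 [0.5768 0.4107 0.0777] medz 0.0795
scene pink 100 [0.5764 0.3551 0.0769] medz 0.0791
[0.41893244 0.11361816 0.17180137]
```

View pics/end.png

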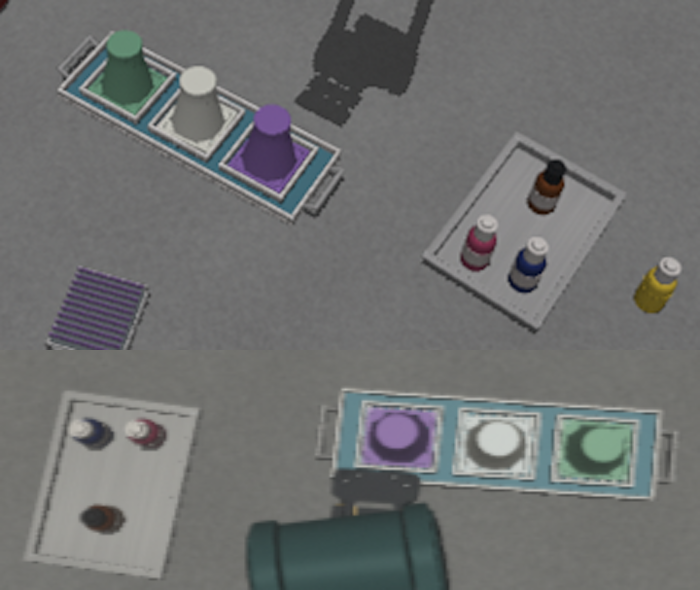

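All three pots sit at the same height in their places, at (273,150), (198,110) and (125,75). The brown bottle stands upright in the tray at (547,187), and the other bottles haven't moved. Handing in.

```bash
python3 -m jog '[[[0,0,0],[0,0,0],-0.3],[[0,0,0],[0,0,0],-0.3]]'; python3 -c "
from h import *
print(close_job())"
```

```text
time: 24.55
tool_pos: [0.4191, 0.1134, 0.1706]
ee_rot: [3.141, 0.0, -0.094]
wrist_force: [0.1, 0.4, 1.6]
width: 0.0612
the job is handed in; nothing more can be done
None
```

The job is done and handed in at about 24.6 s of robot time; the hand-in gives no verdict. The brown bottle stands in the empty half of the tray. I twisted the lilac pot free of the white one and seated it upside down in the place the bottle had taken up.

**First grasp:** my first try at the bottle closed on air without touching it. Both cameras showed the real fingertips about 40 mm above the reported TCP, which disagrees with the description. I used that offset from then on, and the contact heights in the tray and rack matched it to within about 1 mm.

**Last checks** (top and scene cameras):

| Item | Result |
|---|---|
| Lilac pot | Within about 2 mm of its place's centre; top at z 0.093, level with the green and white pots |
| White pot | Within about 2 mm of its start, flat in its fence |
| Green pot, blue and pink bottles | Shifts within measuring error (about 2 mm) |
| Brown bottle | Upright on the tray floor, about 45 mm to the −x side of the tray's centre |
| Gripper | Clear of everything |

I judged tilt from the pictures and the top heights only; I did not measure it as an angle.

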